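# Jack up the front of a bench instrument and hold it

### The arm

A 7-joint arm with a two-finger parallel gripper is mounted at the origin on the work surface. World frame = base frame: x ahead of the robot, y to its left, z up, the work surface at z = 0. Lengths are in m, angles in degrees, forces in N, time in s.
With the tool pointing down it reaches from about 0.425 to 1.025 m from the base axis. Payload 9.4 kg.
Tool frame: the origin (TCP) lies between the finger pads; the fingertips stand 25 mm ahead of it and the grasp point (between the pads) lies 6 mm ahead of it; z points along the fingers, y is the direction in which the jaws open and shut (so a half turn about z gives the same grasp; the last joint's range is limited). The gripper opens to 93 mm and grips with 3 to 60 N. Pads are 15 mm wide; open, the fingers measure 128 mm over their backs; the gripper's body (75 mm by 188 mm) begins 65 mm behind the grasp point.
Start: joints at [69.975, 34.337, -0.143, 91.639, 0.103, 54.024, -4.572], TCP at [0.195, -0.698, 0.244] pointing down, gripper open.
Joint ranges: [-147.43, 147.43], [-19.82, 112.94], [-74.19, 73.91], [6.32, 146.72], [-59.91, 239.91], [6.04, 106.73], [-150.56, 150.56]. Speed limits (degrees/s): [127.2, 127.2, 172.46, 172.46, 180, 180, 180].

### API

Orientations are given as [roll, pitch, yaw] about the fixed x, y, z axes, in that order (R = Rz(yaw) Ry(pitch) Rx(roll)).
In Python, from workcell import env gives the robot as it stands.
- The arm moves only by the shell command python3 -m jog 'ROWS' [FORCE]. ROWS is JSON, one flat list of numbers, 5 for each row, row after row: the shift along the tool's x, y, z in cm, then the turn about the tool's z in degrees, then the gripper command: -1 is shut, 1 is fully open, values between are in proportion. A call has 1 to 12 rows; each row is the pose to reach, as a shift and turn from the pose commanded when the call began, along the tool's axes at that moment; what a row does not reach only later rows make up. A row lasts 1/12 s, in which the tool goes at most 41.7 mm and 7.16 degrees, less where a joint would pass 70% of its speed; a pose out of reach is approached as far as the arm can. A call with a gripper value outside its range is refused whole. The fingers move at their own pace and stop on an object; FORCE is the grip in N (left out, the last holds). Time passes only in rows, so rows that repeat a pose let the fingers close. It gives the time, the measured TCP pose, the force and the opening at its end, in the units of the state.
- env.observe(): the state, without advancing time (a new reading comes with each control period).
- env.read_camera(name): name is "side" or "top" or "wrist"; returns a dict with "color" (384x512x3 uint8, red, green, blue), "vertical_fov" (degrees; the focal length in pixels is half the picture's height over the tangent of half this angle, whatever the lens; pixels are square), "cx", "cy" (the principal point, pixels), "R" (3x3) and "t" (3): a world point X has camera coordinates R X + t; the wrist camera has in their place "mount" (4x4, takes a point from camera to tool coordinates, whose origin is the TCP and whose axes are the flange's). Camera axes: x right, y down, z forward; pixel columns grow to the right and rows downward; lengths in m; the calibration is good to about 2 mm. A picture is of the moment at which its call begins: read the wrist's pose just before it. There is no depth.
- env.sign_off(): hands the job in, once; it reports no verdict.
Trained networks look in a picture, given as the dict that the camera call returned (one of the last four; its "shot" number tells which), for a name from the list of things; names that differ only in an ending like _2 or _b are one class to them, and where a whole thing is asked for, a point or a joint stands for the part that bears it (a point fixed in the world has none). Each returns a list of dicts, best first, with "score" (0 to 1); they miss things now and then, are a little off and sometimes report something else, mostly with a low value. They report only what shows in the picture. A call takes as long as a camera call.
- env.boxes_of(thing, picture): "centre" ([column, row] in pixels, amid what is visible of it).
The state is a dict: "time": time; "qpos": joint angles; "qvel": joint speeds; "tau": joint torques, N m; "ee_pos": TCP position; "orientation": TCP orientation; "force": force on the tool from outside, world axes, zero at the start; "torque": the same for the moment, N m; "finger_gap": finger opening in m.
Only numpy, scipy, OpenCV 4.12 (cv2) and the standard library are available. Lean on these libraries where they do the work, as an engineer would, in place of code of your own. Each camera call takes 0.05 s, during which the arm holds its last target.

### The job

The front feet of the white bench instrument are to be changed: set the lever jack flat on the bench with its round saddle centred under the lift point (the wide steel lug with a hole, not the small plain tab), its handle still up. Then pump the handle all the way down so that the jack raises the front of the instrument, and finish while still holding the handle down, since it springs back. Do not shove or lift the instrument by hand, and leave the bottle, beaker and jar where they are.

Things in the scene. Friction and masses are not known exactly. Their poses are not given: they have to be found in the camera images.
- instrument: white box instrument, loose, about 4 kg: 240 deep (its x) x 280 wide (y) x 130 mm high on four feet. Origin on the bench under its centre; +x points out of the front face (120 mm away), +z up. Two level steel tabs, undersides 66 mm up, stick out of the front: the lift lug (lift_point) and, 125 mm to its -y side, a plain tab 18 mm wide, 30 mm long. Raised, it tips back on its rear feet.
- lift_point (a point): centre of the 16 mm hole in the lift lug, on the lug's flat underside, 66 mm above the bench at the start. The lug is 40 mm wide, 6 mm thick and sticks out 56 mm from the front face; this point is 40 mm out from the face. Axes as the instrument's (+x out of the front).
- jack: grey lever jack, loose, about 1 kg in all. Origin on its underside, below the grip bracket; +x points from the bracket to the saddle, the handle points to -x, +z up. Base plate 70 mm wide, 10 mm thick, from x = -130 to +110 mm. The saddle is at x = +80 mm, the handle's pivot at x = 0, 62 mm above the underside (axis along y).
- jack_grip (a point): middle of the jack's rigid grip bracket, 55 mm above the jack's underside, at the jack's x = y = 0; axes as the jack's. Bracket: two grey cheek plates, together 44 mm wide along y (grip across this from above), 50 mm long, from 10 to 80 mm up. The handle, 18 mm wide, leaves between the cheeks to -x, rising at 0.4 rad.
- jack_saddle (a point): centre of the top of the round dark steel saddle, 36 mm diameter; with the handle up it is 46 mm above the jack's underside, 20 mm below the lug. It rises straight up 80 mm per rad of handle: meets the lug at 0.25 rad and raises it about 20 mm by 0.5 rad. Axes as the jack's.
- handle_pad (a point): centre of the top of the rubber pad at the handle's free end, where to press. Pad 50 mm along the handle, 30 mm wide, 16 mm thick; this point is 190 mm from the pivot along the handle and 8 mm above its centre line. It moves with the handle: about 143 mm above the bench when up, 51 mm when fully down.
- jack_handle (a joint): angle of the jack's handle, rad: 0 = up (handle rising 0.4 rad above level towards its free end), 0.5 = fully down against its stop (0.1 rad below level). A spring pushes it back to 0. Pressing at the pad takes about 2 to 4 N unloaded and 8 to 14 N with the instrument's weight on the saddle.
- reagent_bottle: amber bottle, 60 mm diameter, 130 mm tall, bystander; origin under its centre
- beaker: clear beaker, 68 mm diameter, 85 mm tall, bystander; origin under its centre
- jar: white jar, 56 mm diameter, 60 mm tall, bystander; origin under its centre

How it is judged (in metres and radians):
On the way, in this order (a step that is already met when the one before it is completed fails the run):
1. the saddle stands centred under the lift point, jack flat on the bench, handle still up (horizontal distance between jack_saddle and lift_point below 0.014 m and angle between jack's own z axis and vertical below 0.06 rad and value of joint jack_handle below 0.12 rad and height (world z) of jack below 0.004 m), for 0.2 s.
2. the handle is pumped down and the jack raises the lift lug (value of joint jack_handle above 0.42 rad and height (world z) of lift_point above 0.077 m), for 0.2 s.
At the end, for the whole second after the job is handed in: Fingers hold the handle down (above 0.42 rad, over 2 N); saddle within 14 mm of the lift point in plan, carrying the lug (over 5 N), lift point above 77 mm (raised 11 mm); jack flat on the bench (0.06 rad, 4 mm); instrument still and not touched by the robot (all of step 2 and horizontal distance between jack_saddle and lift_point below 0.014 m and angle between jack's own z axis and vertical below 0.06 rad and height (world z) of jack below 0.004 m and contact force between jack and instrument above 5 N and contact force between the fingers and jack above 2 N and contact force between each of the arm, the fingers and instrument below 0.5 N and linear speed of instrument below 0.02 m/s); the arm keeps its last pose, push and grip.
It fails at once if the instrument is shoved out of place (more than 30 mm) (distance of instrument from where it was at the start of the episode above 0.03 m).
It fails at once if the robot lifts or leans on the instrument (more than 15 N) (contact force between any of the arm, the fingers and instrument above 15 N).
It fails at once if a bystander is disturbed (moved more than 25 mm) (distance of any of reagent_bottle, beaker, jar from where it was at the start of the episode above 0.025 m).
It also fails if it takes over 51 s, if anything falls off the work surface, if the arm or the gripper's body presses on something with over 40 N, if the wrist force passes 120 N, or if a joint passes its speed limit or range.

## Working session

There is one attempt and no reset: what is moved stays moved. The work goes in short steps, Python scripts to look and compute and a shell command to move; the robot and the scene stay as the last step left them, time stands still between calls to the robot, and variables do not carry over. Pictures are saved under pics/ and viewed, and the job is handed in when it is done.

```bash
mkdir -p pics; ls; python3 - <<'E'
from workcell import env
import cv2
s=env.observe();print(s)
for n in ["side","top","wrist"]:
    p=env.read_camera(n)
    cv2.imwrite(f"pics/a_{n}.png",p["color"][:,:,::-1])
    print(n,{k:v for k,v in p.items() if k!="color"})
    for t in ["instrument","lift_point","jack","jack_grip","jack_saddle","handle_pad","reagent_bottle","beaker","jar"]:
        print(t,[(d["score"],d["centre"]) for d in env.boxes_of(t,p)[:3]])
E
```

```text
pics
{'time': 0.0, 'qpos': array([69.97526195, 34.38270284, -0.14711862, 91.67841985,  0.10225976,
       54.02386733, -4.5730514 ]), 'qvel': array([ 0.04905361, -0.02423048,  0.01806907, -0.09358802, -0.01843656,
        0.04756484,  0.02811469]), 'tau': array([-6.52790368e-04, -7.65077806e+01,  1.49705362e+00, -2.52364075e+01,
       -5.24379651e-02,  1.66972488e-02,  1.32653972e-04]), 'ee_pos': array([ 0.19522484, -0.69777629,  0.2427981 ]), 'orientation': array([-1.79915379e+02,  6.35244803e-03,  1.56333012e+01]), 'force': array([ 0.1000181 ,  0.22289867, -0.16154443]), 'torque': array([-0.04772645,  0.01787292, -0.056512  ]), 'finger_gap': 0.09275011189089723}
side {'vertical_fov': 47.377190032024146, 'cx': 258.0238214937217, 'cy': 180.96622524006585, 'R': array([[ 0.98049968, -0.19634156, -0.00838855],
       [-0.15940514, -0.76962964, -0.61827195],
       [ 0.11493641,  0.60755263, -0.78591948]]), 't': array([-0.56463493,  0.11601669,  1.09488744]), 'shot': 1}
instrument [(0.8, [198.6, 104.7]), (0.63, [232.3, 222.1])]
lift_point [(0.65, [199.5, 104.1])]
jack [(0.75, [243.6, 26
[... 841 characters left out ...]
le_pad [(0.9, [360.4, 245.8])]
reagent_bottle [(0.6, [293.2, 149.0])]
beaker [(0.91, [246.9, 152.2])]
jar [(0.83, [370.3, 182.2])]
wrist {'vertical_fov': 61.546625736320344, 'cx': 255.94867062145295, 'cy': 183.09225596612126, 'mount': array([[-1.05000783e-03, -9.55575467e-01, -2.94744678e-01,
         8.42338696e-02],
       [ 9.99999046e-01, -1.26774381e-03,  5.47653842e-04,
        -6.65478261e-04],
       [-8.96985317e-04, -2.94743822e-01,  9.55575886e-01,
        -1.41002765e-01],
       [ 0.00000000e+00,  0.00000000e+00,  0.00000000e+00,
         1.00000000e+00]]), 'shot': 3}
instrument []
lift_point []
jack []
jack_grip []
jack_saddle []
handle_pad []
reagent_bottle []
beaker []
jar []
```

View pics/a_side.png

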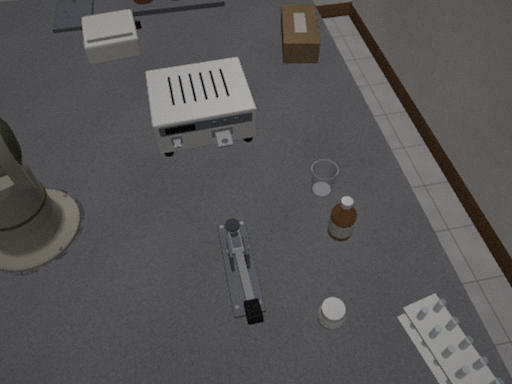

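View pics/a_top.png

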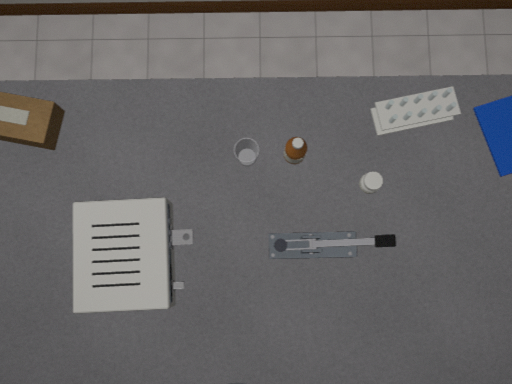

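View pics/a_wrist.png

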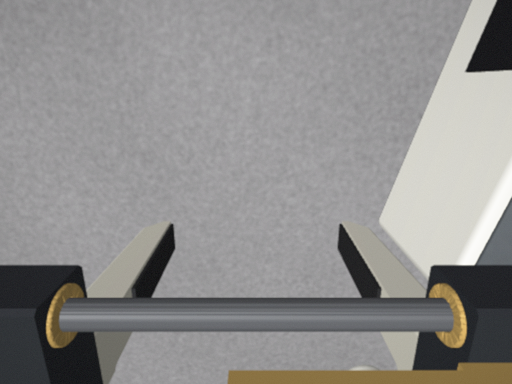

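```bash
cat > h.py <<'E'
import numpy as np
def ray(p,uv,z):
    f=p["color"].shape[0]/2/np.tan(np.radians(p["vertical_fov"]/2))
    d=np.array([(uv[0]-p["cx"])/f,(uv[1]-p["cy"])/f,1.])
    R=np.array(p["R"]);t=np.array(p["t"]);c=-R.T@t;w=R.T@d
    return c+w*(z-c[2])/w[2]
def proj(p,X):
    f=p["color"].shape[0]/2/np.tan(np.radians(p["vertical_fov"]/2))
    c=np.array(p["R"])@X+p["t"]
    return c[:2]/c[2]*f+[p["cx"],p["cy"]]
def wristcam(p,s):
    # adds R,t
    from scipy.spatial.transform import Rotation as Ro
    T=np.eye(4);T[:3,:3]=Ro.from_euler('xyz',s["orientation"],degrees=True).as_matrix();T[:3,3]=s["ee_pos"]
    M=np.linalg.inv(T@p["mount"]);p["R"]=M[:3,:3];p["t"]=M[:3,3]
E
python3 - <<'E'
from workcell import env
import cv2
from h import *
p=env.read_camera("top");q=env.read_camera("side")
def crop(p,x0,y0,w,h,k,n): cv2.imwrite(n,cv2.resize(p["color"][y0:y0+h,x0:x0+w,::-1],None,fx=k,fy=k,interpolation=cv2.INTER_CUBIC))
crop(p,140,200,260,90,3,"pics/b_top.png")
crop(q,130,40,150,110,5,"pics/b_side1.png")
crop(q,190,200,100,130,4.5,"pics/b_side2.png")
for n,uv,z in [("lug",(185,237),.072),("tab",(178,285.5),.072),("saddle",(280,244.5),.046),("grip",(318,242),.055),("pad",(385,240.5),.143),("bottle",(294,160),0),("beaker",(247,158),0),("jar",(371,185),.03)]:
    print(n,ray(p,uv,z).round(4))
for n,uv,z in [("lug",(225,140),.072),("tab",(178,143),.072),("saddle",(232,224),.046),("pad",(253,308),.143),("jar",(332,322),0),("bottle",(340,235),0),("beaker",(321,189),0)]:
    print(n,ray(q,uv,z).round(4))
E
```

```text
lug [0.5103 0.1321 0.072 ]
tab [0.3846 0.1492 0.072 ]
saddle [ 0.4897 -0.1185  0.046 ]
grip [ 0.4949 -0.2189  0.055 ]
pad [ 0.4921 -0.3731  0.143 ]
bottle [ 0.7303 -0.1646  0.    ]
beaker [ 0.7375 -0.0317  0.    ]
jar [ 0.6512 -0.3717  0.03  ]
lug [0.512  0.1299 0.072 ]
tab [0.3871 0.1447 0.072 ]
saddle [ 0.4889 -0.1206  0.046 ]
pad [ 0.4929 -0.3728  0.143 ]
jar [ 0.6618 -0.38    0.    ]
bottle [ 0.7458 -0.176   0.    ]
beaker [ 0.7403 -0.0303 -0.    ]
```

View pics/b_top.png

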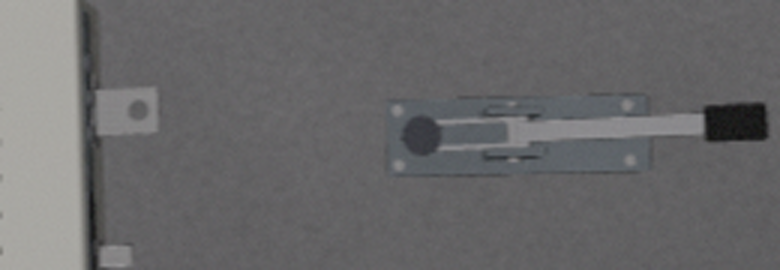

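View pics/b_side1.png

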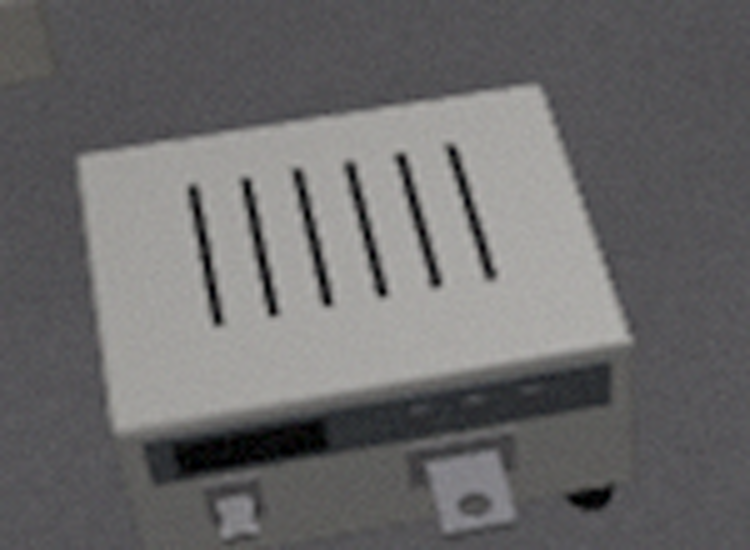

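View pics/b_side2.png

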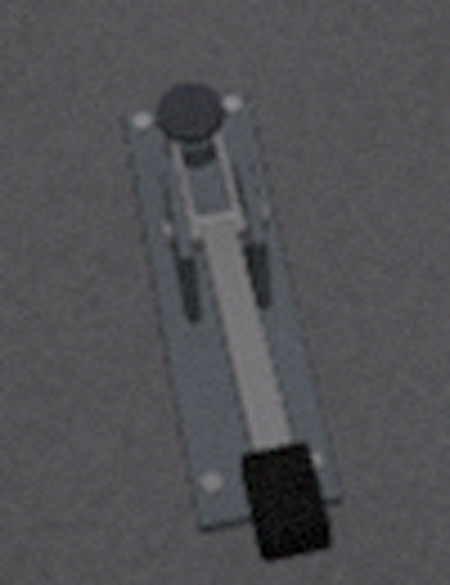

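```bash
python3 -m jog '[10,-10,0,-20,1, 20,-20,0,-40,1, 30,-30,0,-60,1, 41.8,-39.9,0,-75,1, 41.8,-39.9,0,-75,1, 41.8,-39.9,0,-75,1, 41.8,-39.9,0,-75,1, 41.8,-39.9,0,-75,1, 41.8,-39.9,0,-75,1, 41.8,-39.9,0,-75,1, 41.8,-39.9,0,-75,1, 41.8,-39.9,0,-75,1]' 45
```

```text
time: 2.6
ee_pos: [0.4508, -0.2665, 0.2439]
orientation: [180.0, 0.0, 90.8]
force: [0.6, -0.3, -0.5]
finger_gap: 0.0926
```

```bash
python3 -m jog '[0,0,0,0,1, 0,0,0,0,1]'; python3 - <<'E'
from workcell import env
print(env.observe()["ee_pos"])
E
```

```text
time: 2.77
ee_pos: [0.4517, -0.2657, 0.244]
orientation: [179.9, -0.0, 90.9]
force: [-0.4, -0.8, -0.0]
finger_gap: 0.0928
[ 0.4516725  -0.26573221  0.2439519 ]
```

```bash
python3 -m jog '[3.2,1.9,0,0,1, 6.5,3.8,0,0,1, 6.5,3.8,0,0,1, 6.5,3.8,0,0,1, 6.5,3.8,0,0,1]'; cat > look.py <<'E'
import sys,cv2
from workcell import env
from h import *
s=env.observe();p=env.read_camera("wrist");wristcam(p,s)
cv2.imwrite(f"pics/{sys.argv[1]}.png",p["color"][:,:,::-1])
print(s["ee_pos"],s["orientation"],s["force"],s["finger_gap"])
a=np.array([-np.sin(np.radians(.8)),np.cos(np.radians(.8))])
g=np.array([0.490,-0.201])
for n,X in [("sad",[*(g+.08*a),.046]),("grip",[*g,.08]),("lift",[.511,.13,.072])]:
    print(n,proj(p,np.array(X)))
for t in ["jack_saddle","jack_grip","lift_point"]:
    print(t,[(d["score"],d["centre"]) for d in env.boxes_of(t,p)[:2]])
E
python3 look.py c
```

```text
time: 3.18
ee_pos: [0.4867, -0.204, 0.2435]
orientation: [-180.0, 0.0, 90.6]
force: [-1.2, -0.7, -0.3]
finger_gap: 0.0928
[ 0.48674882 -0.20399887  0.24346818] [-1.79952080e+02  3.67337744e-02  9.05558601e+01] [-1.22068567 -0.71594014 -0.33420498] 0.09278054353344721
sad [257.38504792  83.78816232]
grip [257.85558042 169.63915153]
lift [ 292.94022618 -293.49296461]
jack_saddle [(0.72, [255.7, 84.0])]
jack_grip [(0.75, [260.3, 164.9])]
lift_point []
```

View pics/c.png

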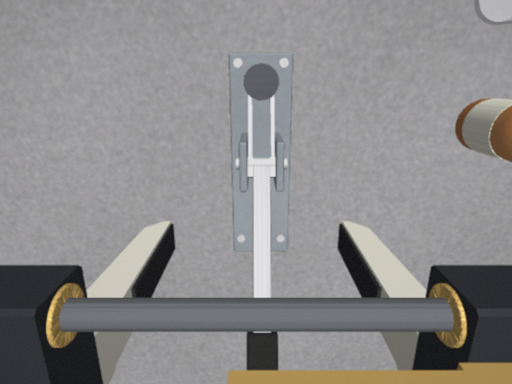

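```bash
python3 -m jog '[0.3,0.4,3,0,1, 0.3,0.4,6,0,1, 0.3,0.4,9,0,1, 0.3,0.4,12,0,1, 0.3,0.4,12,0,1, 0.3,0.4,12,0,1, 0.3,0.4,12,0,1]'; python3 look.py d
```

```text
time: 3.97
ee_pos: [0.4918, -0.2001, 0.1247]
orientation: [180.0, 0.0, 90.6]
force: [0.5, 1.1, -0.2]
finger_gap: 0.0928
[ 0.49176968 -0.20006672  0.12467667] [1.79966292e+02 1.78541465e-02 9.05937519e+01] [ 0.45728234  1.13996804 -0.17519731] 0.09281708534735723
sad [250.31320175  90.47038199]
grip [250.73094573 224.22977714]
lift [ 315.78154515 -658.45215177]
jack_saddle [(0.88, [251.4, 90.8])]
jack_grip [(0.71, [256.3, 168.5])]
lift_point []
```

View pics/d.png

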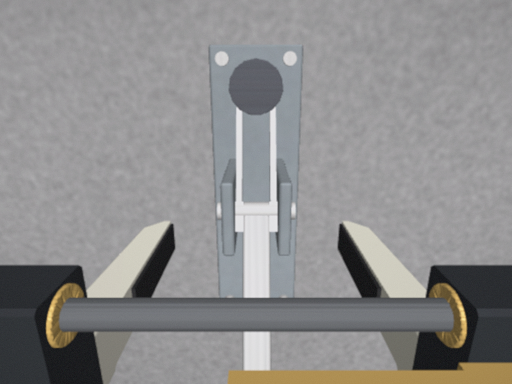

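```bash
python3 -m jog '[0.2,0.05,3,0,1, 0.2,0.05,6.35,0,1, 0.2,0.05,6.35,0,1, 0.2,0.05,6.35,0,1, 0.2,0.05,6.35,0,-1, 0.2,0.05,6.35,0,-1, 0.2,0.05,6.35,0,-1, 0.2,0.05,6.35,0,-1, 0.2,0.05,6.35,0,-1, 0.2,0.05,6.35,0,-1, 0.2,0.05,6.35,0,-1, 0.2,0.05,6.35,0,-1]' 50; python3 -m jog '[0,0,0,0,-1, 0,0,0,0,-1, 0,0,0,0,-1, 0,0,0,0,-1]'; python3 look.py e
```

```text
time: 5.17
ee_pos: [0.4919, -0.1976, 0.0602]
orientation: [180.0, 0.0, 90.6]
force: [-0.4, 0.2, 0.1]
finger_gap: 0.0444
time: 5.5
ee_pos: [0.4918, -0.1976, 0.0602]
orientation: [-180.0, 0.0, 90.6]
force: [-0.2, 0.5, 3.5]
finger_gap: 0.0438
[ 0.49184547 -0.19760794  0.06016919] [-1.79995105e+02  6.22472388e-03  9.06349134e+01] [-0.24557985  0.49287009  3.51958797] 0.0438447703907887
sad [248.13386659  98.97720315]
grip [248.41212968 290.80675975]
lift [  388.14267923 -1522.58096729]
jack_saddle [(0.69, [251.9, 93.9])]
jack_grip [(0.79, [255.3, 172.7])]
lift_point []
```

View pics/e.png

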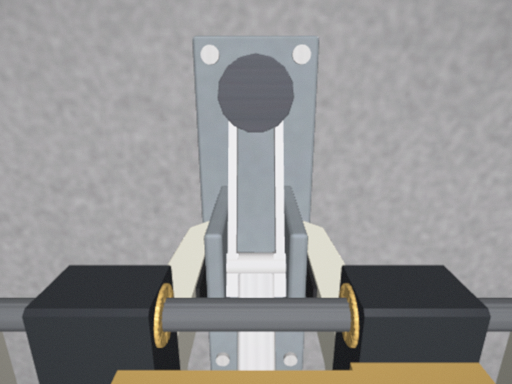

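```bash
python3 - <<'E'
from workcell import env
from h import *
import cv2
s=env.observe();w=env.read_camera("wrist");wristcam(w,s)
print("wrist saddle",ray(w,(256,93),.046), s["ee_pos"])
p=env.read_camera("top");q=env.read_camera("side")
for n,c,a,b in [("top",p,(186,236.4),(280.7,245)),("side",q,(225,140.8),(232.2,225.1))]:
    print(n,ray(c,a,.072),ray(c,b,.046))
cv2.imwrite("pics/f.png",cv2.resize(p["color"][210:270,160:300,::-1],None,fx=5.5,fy=5.5,interpolation=cv2.INTER_CUBIC))
E
```

```text
wrist saddle [ 0.49253792 -0.11830681  0.046     ] [ 0.49185399 -0.19762759  0.0601759 ]
top [0.51180519 0.12952696 0.072     ] [ 0.48834906 -0.12037701  0.046     ]
side [0.51153681 0.1269893  0.072     ] [ 0.48890831 -0.12371771  0.046     ]
```

View pics/f.png

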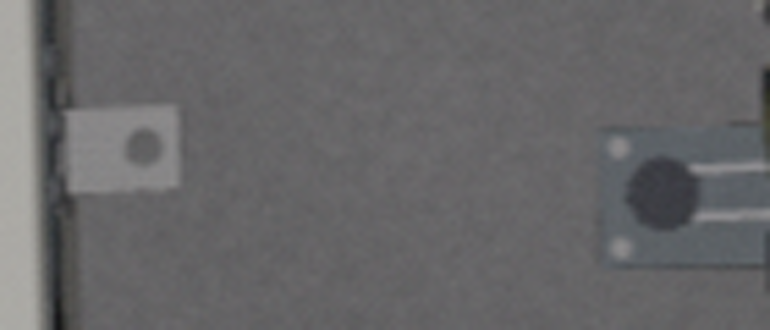

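```bash
python3 -m jog '[0,0,-0.4,0,-1, 0,0,-0.8,0,-1, 2.5,1,-0.8,0,-1, 5.5,2,-0.8,0,-1, 8.5,2.6,-0.8,0,-1, 11.5,2.6,-0.8,0,-1, 14,2.6,-0.8,0,-1, 16,2.6,-0.8,0,-1, 17,2.6,-0.8,0,-1, 17,2.6,-0.8,0,-1, 17,2.6,-0.8,0,-1, 17,2.6,-0.8,0,-1]'; python3 - <<'E'
from workcell import env
from h import *
import cv2
s=env.observe();w=env.read_camera("wrist");p=env.read_camera("top");q=env.read_camera("side")
cv2.imwrite("pics/g_w.png",w["color"][:,:,::-1])
cv2.imwrite("pics/g_t.png",cv2.resize(p["color"][190:290,150:300,::-1],None,fx=5,fy=5,interpolation=cv2.INTER_CUBIC))
cv2.imwrite("pics/g_s.png",cv2.resize(q["color"][100:220,170:290,::-1],None,fx=5,fy=5,interpolation=cv2.INTER_CUBIC))
E
```

```text
time: 6.85
ee_pos: [0.5157, -0.0287, 0.0679]
orientation: [-179.9, 0.1, 90.5]
force: [0.2, -0.7, -9.8]
finger_gap: 0.0436
```

View pics/g_w.png

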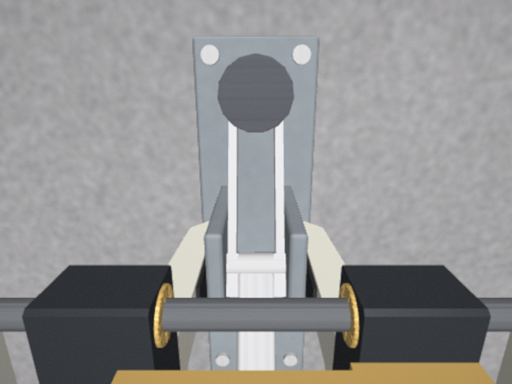

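View pics/g_t.png

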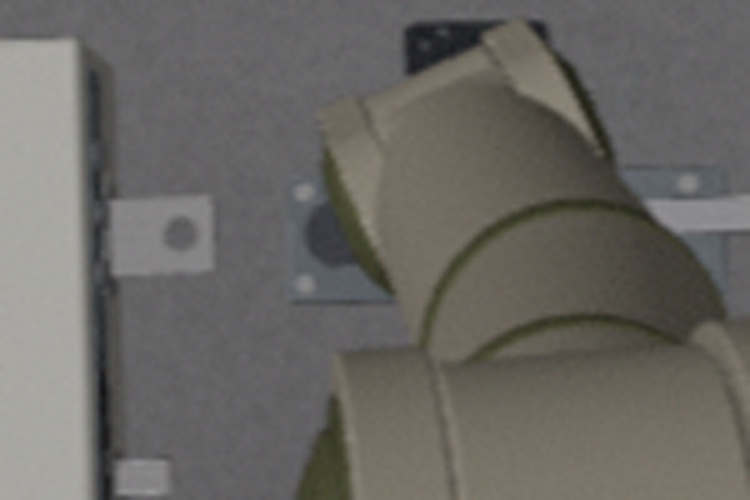

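View pics/g_s.png

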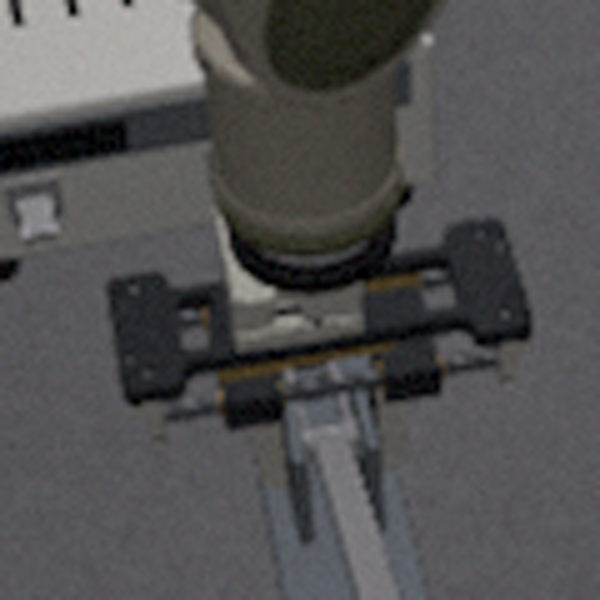

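```bash
python3 -m jog '[1.5,0,0,0,-1, 3,0,0,0,-1, 4.5,0,0,0,-1, 6,0,0,0,-1, 7.2,0,0,0,-1, 8.05,0,0,0,-1, 8.05,0,0,0,-1, 8.05,0,0,0,-1, 8.05,0,0,0,-1, 8.05,0,0.4,0,-1, 8.05,0,0.8,0,-1, 8.05,0,0.8,0,-1]'; python3 - <<'E'
from workcell import env
from h import *
import cv2
s=env.observe();print(s["force"],s["ee_pos"]);w=env.read_camera("wrist");p=env.read_camera("top");q=env.read_camera("side");wristcam(w,s)
cv2.imwrite("pics/h_w.png",w["color"][:,:,::-1])
cv2.imwrite("pics/h_t.png",cv2.resize(p["color"][190:290,130:280,::-1],None,fx=5,fy=5,interpolation=cv2.INTER_CUBIC))
cv2.imwrite("pics/h_s.png",cv2.resize(q["color"][60:210,150:300,::-1],None,fx=4,fy=4,interpolation=cv2.INTER_CUBIC))
E
```

```text
time: 8.0
ee_pos: [0.5152, 0.0523, 0.0599]
orientation: [180.0, 0.0, 90.6]
force: [-0.4, -1.3, -5.8]
finger_gap: 0.0435
[-0.37954675 -1.26498332 -5.78549336] [0.51524068 0.05230365 0.05989917]
```

View pics/h_w.png

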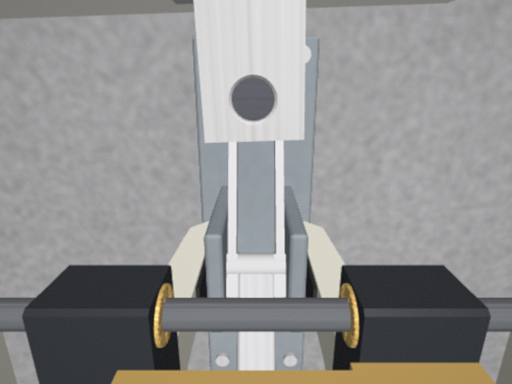

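View pics/h_t.png

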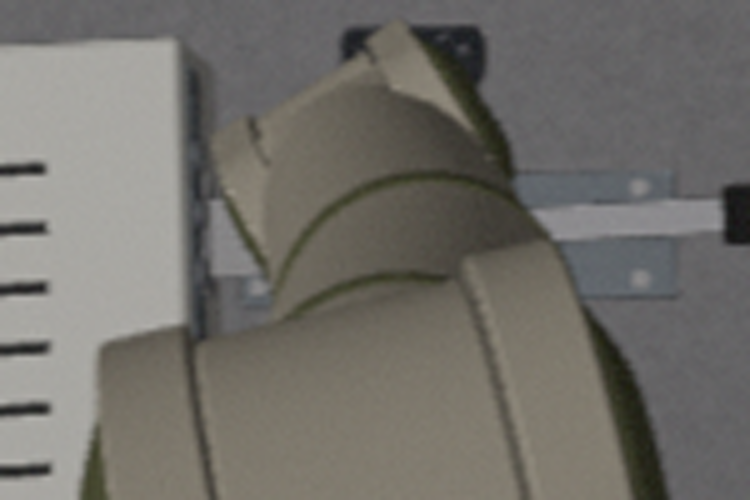

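View pics/h_s.png

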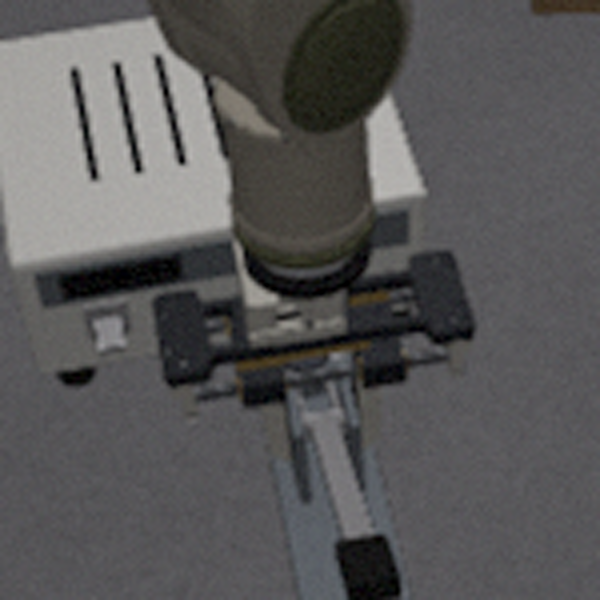

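```bash
python3 - <<'E'
from workcell import env
from h import *
s=env.observe();w=env.read_camera("wrist");wristcam(w,s)
print(ray(w,(253,98.5),.069),ray(w,(256,93),.046),s["ee_pos"])
E
```

```text
[0.51472866 0.13050593 0.069     ] [0.51592021 0.13196513 0.046     ] [0.51518085 0.05263871 0.0599097 ]
```

```bash
python3 -m jog '[0,0,0,0,0, 0,0,0,0,0.5, 0,0,0,0,1, 0,0,0,0,1, 0,0,0,0,1, 0,0,0,0,1, 0,0,-3,0,1, 0,0,-6,0,1, 0,0,-9,0,1, 0,0,-12,0,1, 0,0,-12,0,1, 0,0,-12,0,1]'; python3 - <<'E'
from workcell import env
from h import *
import cv2
s=env.observe();w=env.read_camera("wrist");wristcam(w,s)
cv2.imwrite("pics/i_w.png",w["color"][:,:,::-1])
E
```

```text
time: 9.2
ee_pos: [0.516, 0.0532, 0.1817]
orientation: [179.8, -0.0, 90.6]
force: [0.7, 0.2, -0.4]
finger_gap: 0.0927
```

View pics/i_w.png

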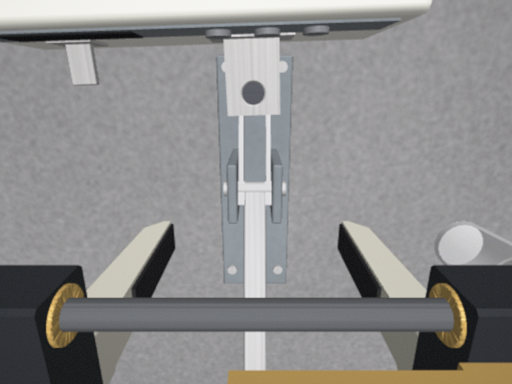

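```bash
python3 -m jog '[0,0,-3,0,-1, -2,0.3,-5,0,-1, -5,0.3,-5,0,-1, -8,0.3,-5,0,-1, -11,0.3,-5,0,-1, -14,0.3,-5,0,-1, -17.5,0.3,-5,0,-1, -17.5,0.3,-5,0,-1, -17.5,0.3,-5,0,-1, -17.5,0.3,-5,0,-1, -17.5,0.3,-5,0,-1, -17.5,0.3,-5,0,-1]' 30; python3 - <<'E'
from workcell import env
from h import *
import cv2
s=env.observe();w=env.read_camera("wrist");wristcam(w,s);p=env.read_camera("top");q=env.read_camera("side")
for t in ["handle_pad","jack_saddle"]:print(t,[(d["score"],d["centre"]) for d in env.boxes_of(t,w)[:2]])
for n,c in (("w",w),("s",q)): print(n,proj(c,np.array([.519,-.121,.143])))
cv2.imwrite("pics/j_w.png",w["color"][:,:,::-1])
cv2.imwrite("pics/j_t.png",cv2.resize(p["color"][190:290,130:330,::-1],None,fx=4,fy=4,interpolation=cv2.INTER_CUBIC))
cv2.imwrite("pics/j_s.png",cv2.resize(q["color"][80:230,170:290,::-1],None,fx=4,fy=4,interpolation=cv2.INTER_CUBIC))
E
```

```text
time: 10.25
ee_pos: [0.52, -0.1203, 0.2297]
orientation: [-180.0, -0.0, 90.8]
force: [0.3, 0.5, 0.3]
finger_gap: 0.0174
handle_pad [(0.79, [252.8, 140.2])]
jack_saddle []
w [252.65249998 200.66614287]
s [243.02525565 198.13335007]
```

View pics/j_w.png

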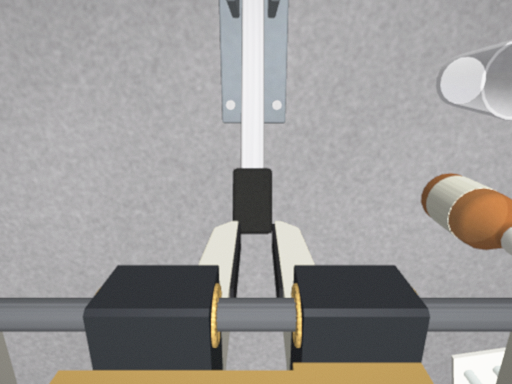

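View pics/j_s.png

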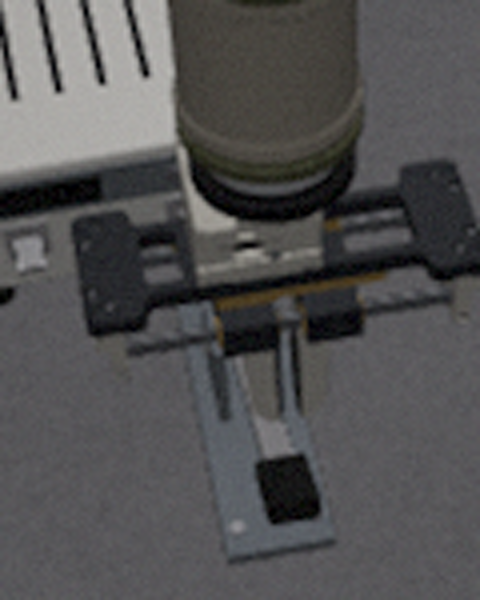

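View pics/j_t.png

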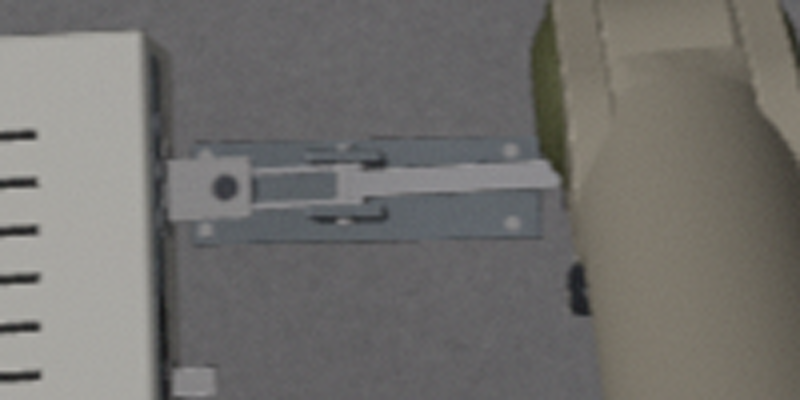

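```bash
python3 -m jog '[0,0,2.5,0,-1, 0,0,5,0,-1, 0,0,6,0,-1, -0.2,0,6.6,0,-1, -0.5,0,7.2,0,-1, -0.75,0,7.9,0,-1, -0.9,0,8.5,0,-1, -1.1,0,9.1,0,-1, -1.25,0,9.7,0,-1, -1.25,0,9.7,0,-1, -1.25,0,9.7,0,-1]'; python3 - <<'E'
from workcell import env
from h import *
import cv2
s=env.observe();w=env.read_camera("wrist");print(s["force"])
cv2.imwrite("pics/k_w.png",w["color"][:,:,::-1])
E
```

```text
time: 11.42
ee_pos: [0.5204, -0.1345, 0.133]
orientation: [180.0, 0.0, 90.6]
force: [1.8, -0.2, 1.2]
finger_gap: 0.0004
[ 1.84184417 -0.22162228  1.24407895]
```

View pics/k_w.png

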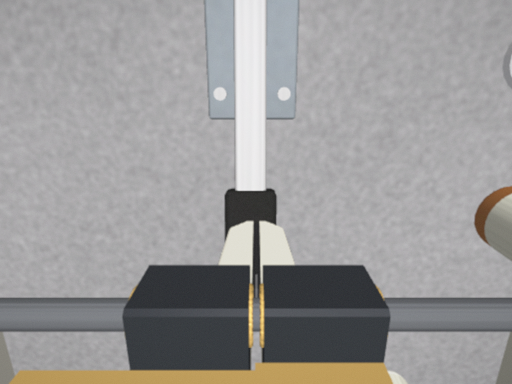

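```bash
python3 -m jog '[-0.1,0,0.6,0,-1, -0.2,0,1.2,0,-1, -0.35,0,1.8,0,-1, -0.4,0,2.4,0,-1, -0.45,0,3,0,-1, -0.5,0,3.6,0,-1, -0.5,0,4.1,0,-1, -0.5,0,4.6,0,-1, -0.5,0,4.6,0,-1]'; python3 - <<'E'
from workcell import env
from h import *
import cv2
s=env.observe();w=env.read_camera("wrist");print(s["force"],s["ee_pos"]);p=env.read_camera("top");q=env.read_camera("side")
cv2.imwrite("pics/l_w.png",w["color"][:,:,::-1])
cv2.imwrite("pics/l_t.png",cv2.resize(p["color"][190:290,130:330,::-1],None,fx=4,fy=4,interpolation=cv2.INTER_CUBIC))
E
```

```text
time: 12.22
ee_pos: [0.5206, -0.1398, 0.0867]
orientation: [180.0, 0.0, 90.6]
force: [-1.7, -1.6, 10.8]
finger_gap: 0.0002
[-1.70285917 -1.60618578 10.84215197] [ 0.52061128 -0.13983995  0.08673099]
```

View pics/l_w.png

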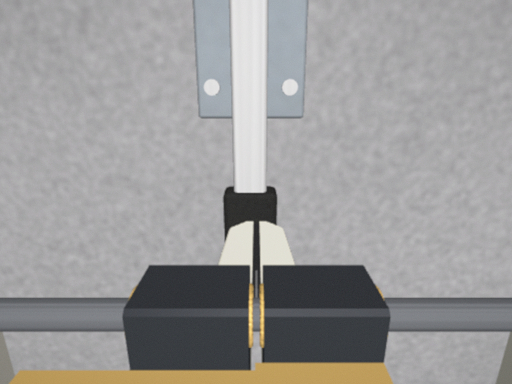

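View pics/l_t.png

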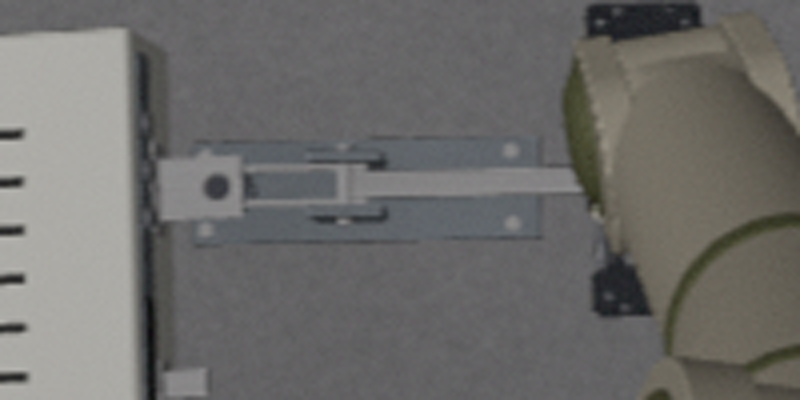

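```bash
python3 -m jog '[0,0,0.4,0,-1, 0,0,0.7,0,-1, 0,0,0.9,0,-1, 0,0,1,0,-1, 0,0,1,0,-1, 0,0,1,0,-1]'; python3 - <<'E'
from workcell import env
from h import *
import cv2
s=env.observe();print(s["force"],s["ee_pos"]);p=env.read_camera("top");q=env.read_camera("side");w=env.read_camera("wrist")
cv2.imwrite("pics/m_t.png",cv2.resize(p["color"][190:290,130:330,::-1],None,fx=4,fy=4,interpolation=cv2.INTER_CUBIC))
cv2.imwrite("pics/m_s.png",cv2.resize(q["color"][60:230,150:300,::-1],None,fx=3.5,fy=3.5,interpolation=cv2.INTER_CUBIC))
cv2.imwrite("pics/m_w.png",w["color"][:,:,::-1])
E
```

```text
time: 12.87
ee_pos: [0.5206, -0.1396, 0.0774]
orientation: [179.9, 0.0, 90.6]
force: [-1.6, -2.1, 11.7]
finger_gap: 0.0007
[-1.58711512 -2.11256653 11.72091239] [ 0.52061218 -0.13961207  0.07739345]
```

View pics/m_t.png

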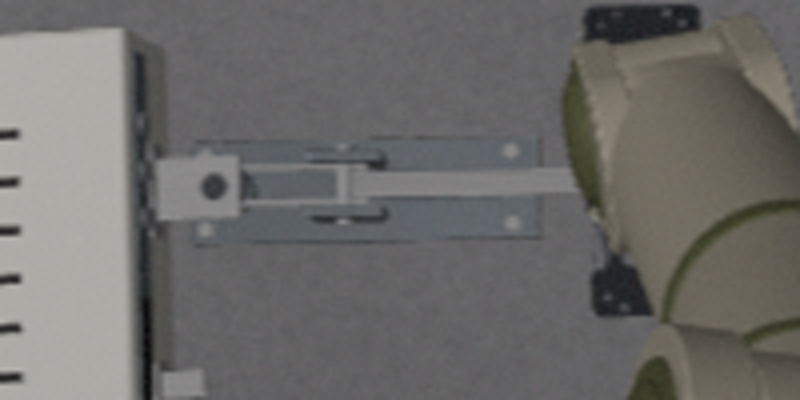

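View pics/m_s.png

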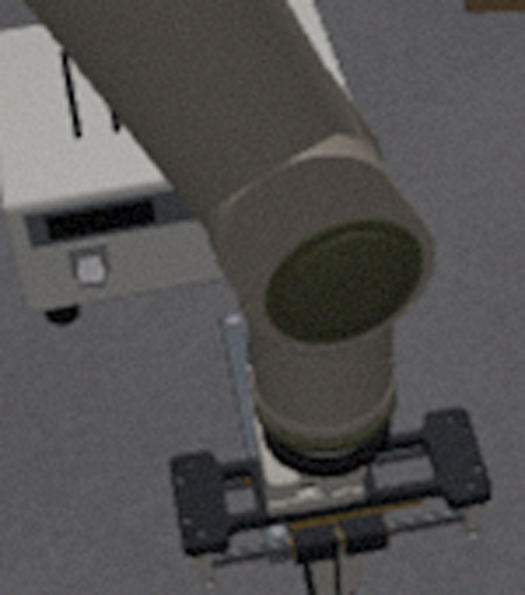

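View pics/m_w.png

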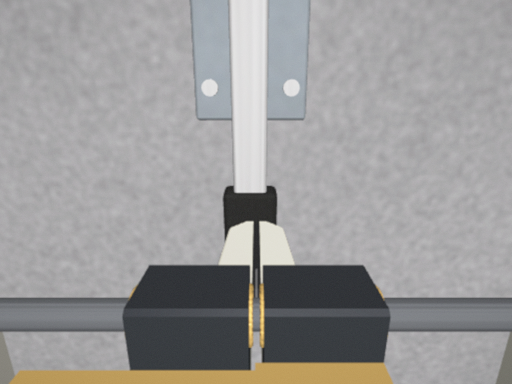

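```bash
python3 -m jog '[0,0,0.1,0,-1, 0,0,0.2,0,-1, 0,0,0.2,0,-1, 0,0,0.2,0,-1, 0,0,0.2,0,-1]'; python3 - <<'E'
from workcell import env
from h import *
s=env.observe();p=env.read_camera("top")
hole=(214/4+130,186/4+190)
print(ray(p,hole,.089),"saddle expected(top frame)",.5155-.004,.131-.002)
E
```

```text
time: 13.43
ee_pos: [0.5206, -0.1396, 0.076]
orientation: [179.9, 0.0, 90.6]
force: [-3.3, -0.5, 17.8]
finger_gap: 0.0006
[0.51040193 0.13370693 0.089     ] saddle expected(top frame) 0.5115 0.129
```

```bash
python3 - <<'E'
from workcell import env
print(env.sign_off())
print(env.observe()["force"],env.observe()["ee_pos"])
E
```

```text
the job is handed in; nothing more can be done
None
the job is handed in; nothing more can be done
```

I gripped the jack by its bracket, carried it about 8 mm off the bench, set it down under the wide lug and pressed the handle down. I handed the job in at 13.4 s, with the fingers still holding the handle. The sign-off gives no verdict, and my reading after it was refused.

- **Placing:** with the jack set down, the saddle was about 2 mm from the lift point in plan. It was level in the wrist picture and at the height it was picked up from.
- **Handle:** the fingertips ended about 51 mm above the bench, which puts the handle at or very near its stop (about 0.5 rad). The push on the tool rose from 11.7 to 17.8 N over the last 2 mm.
- **Lug:** from the handle angle, the lug should be raised about 20 mm. I did not measure its height directly. With the lug up, I estimate about 5 mm between saddle and lift point, against the 14 mm limit.
- **Disagreement between cameras:** the wrist camera and the top and side cameras differed by 3–5 mm on the saddle's position, so I worked out the main move from the offset between saddle and lug.
- **Instrument and bystanders:** the jack showed no visible slip while I pumped. The arm's path kept clear of the bottle, beaker and jar, but I did not re-measure them at the end. I saw no contact between the robot and the instrument.

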